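# Third hand for a drawer knob

### The arm

A 6-joint arm with a two-finger parallel gripper is mounted at the origin on the work surface. World frame = base frame: x ahead of the robot, y to its left, z up, the work surface at z = 0. Lengths are in m, angles in rad, forces in N, time in s.
With the tool pointing down it reaches from about 0.375 to 0.9 m from the base axis. Payload 3.1 kg.
Tool frame: the origin (TCP) lies midway between the tips of the shut fingers; the grasp point (between the pads) lies 19 mm behind it (manip.pinch_z is the distance from the TCP to the grasp point, in m); z points along the fingers, y is the line along which they close (so a half turn about z gives the same grasp; the last joint's range is limited). The gripper opens to 85 mm and grips with 20 to 120 N. Pads are 22 mm wide; open, the fingers measure 114 mm over their backs; the gripper's body (76 mm by 85 mm) begins 54 mm behind the grasp point. The pads swing forward as they close: fully open they stand 13 mm farther back than shut.
Start: joints at [-1.361, 0.527, 1.433, -0, 1.181, -0.178], TCP at [0.236, -0.579, 0.231] pointing down, gripper open.
Joint ranges: [-3.08, 3.08], [-0.75, 2.2], [0.22, 2.44], [-1.43, 4.57], [0, 2.65], [-2.85, 2.85]. Speed limits (rad/s): [2.79, 2.79, 3.14, 3.14, 3.14, 3.14].

### API

Orientations are given as a unit quaternion [x, y, z, w].
In Python, from station import manip, viewer, ticket gives the robot as it stands.
- The arm moves only by the shell command python3 -m creep 'ROWS' [FORCE]. ROWS is JSON, a list of rows, each an object with "slide": the shift along the tool's x, y, z in cm, a list of three; "angular": the turn, a rotation vector about the tool's x, y, z in rad, a list of three; "claw": the opening, from -1 (shut) to 1 (fully open). A call has 1 to 10 rows; each row shifts and turns the commanded pose from where the row before left it, along the tool's axes as they then stand; what a row does not reach is not made up. A row lasts 1/12 s, in which the tool goes at most 41.7 mm and 7.16 degrees, less where a joint would pass 70% of its speed; a pose out of reach is approached as far as the arm can. A call with a gripper value outside its range is refused whole. The fingers move at their own pace and stop on an object; FORCE is the grip in N (left out, the last holds). Time passes only in rows, so rows that do not move let the fingers close. It gives the time, the measured TCP pose, the force, the opening and the grip force at its end, in the units of the state.
- manip.sense(): the state, without advancing time (a new reading comes with each control period).
- viewer.snapshot(name): name is "scene" or "top" or "wrist"; returns the picture (384x512x3 uint8, blue, green, red); there is no depth.
- viewer.calibration(name): a dict with "fov_y" (degrees; the focal length in pixels is half the picture's height over the tangent of half this angle, whatever the lens; pixels are square), "cx", "cy" (the principal point, pixels), "T" (4x4, takes a point from camera to world coordinates); the wrist camera has in their place "tool_from_camera" (4x4, takes a point from camera to tool coordinates, whose origin is the TCP and whose axes are the flange's). Camera axes: x right, y up, looking along -z (the intrinsics and any distortion apply to the point x, -y, -z); pixel columns grow to the right and rows downward; lengths in m; the calibration is good to about 2 mm. A picture is of the moment at which its call begins: read the wrist's pose just before it. calibration takes no time and is no camera call.
- ticket.sign_off(): hands the job in; it is judged then, once.
The state is a dict: "t": time; "q": joint angles; "qd": joint speeds; "tau": joint torques, N m; "tcp_pos": TCP position; "tool_rot": TCP orientation; "force": force on the tool from outside, world axes, zero at the start; "ft_torque": the same for the moment, N m; "finger_gap": opening from 0.0 (shut) to 1.0 (fully open); "gripper_force": force on a finger pad.
Only numpy, scipy, OpenCV 4.12 (cv2) and the standard library are available. Lean on these libraries where they do the work, as an engineer would, in place of code of your own. Each camera call takes 0.05 s, during which the arm holds its last target. There are 200 camera calls.

### The job

I am fitting knobs to this bedside drawer: pick up the loose square steel knob that matches the one already fitted and hold its foot flat against the drawer's face, centred on the empty drilled hole, with the knob upright and square to the face, so that I can drive the screw from inside the drawer. Press it on with a steady push of about 10 N (a hard shove, 30 N or more, would mark the front), and finish while still gripping and pressing it: do not let go. Leave everything else on the table where it is.

Things in the scene. Friction and masses are not known exactly. Their poses are not given: they have to be found in the camera images.
- new_knob: loose steel knob to hold, 50-100 g, lying on a side of its head, axis level. On one axis: square head 30 x 30 mm, 14 thick; neck 12 x 12, 10 long; square foot 20 x 20, 4 thick. Origin: under the head's centre, on its underside. x: along the axis from foot to head; y: across the upright sides to grip, 30 mm apart; z: up. Axis 15 mm above the origin; foot's face 21 mm from it towards -x
- new_knob_seat (a point): centre of the flat face of the loose knob's foot, the face that goes against the drawer; axes as the knob's
- drawer: open-topped drawer on a black anti-slip mat; does not move when pushed. White front board 360 mm wide, 18 thick, top edge 113 mm above the table; its outer face looks away from the robot. Behind it, towards the robot, a grey box 330 wide, 250 deep, 95 high. Origin: on the table under the middle of the outer face. x: straight out of that face; y: along it; z: up
- screw_hole: empty drilled hole in the drawer's face, a dark spot 8 mm across with a 50 mm pencil cross, 68 mm above the table, 75 mm to one side or the other of the face's middle (the fitted knob is at the other place). Origin: the hole's centre on the face; axes as the drawer's (x straight out of the face). The face is flat and rigid
- fitted_knob: the knob already fitted, same square knob as the loose one, fixed on the drawer's face 75 mm from the middle, on the other side from the hole, 68 mm above the table. Origin: on the face at the centre of its foot; x straight out of the face; it stands 28 mm out
- old_knob: bystander: old round brass knob, 36 mm across, 27 mm high, standing on the table; origin under its centre
- tape_measure: bystander: yellow and black tape measure, 60 x 36 x 58 mm (x, y, z), on the table; origin under its centre
- screwdriver: bystander: screwdriver with red handle lying on the table, about 200 mm long along its x; origin under its middle
- mug: bystander: blue mug, 80 mm across, 92 mm high; origin under its centre
- glue: bystander: white glue bottle, 60 mm across, 170 mm high; origin under its centre
- try_square: bystander: try square lying flat, wooden stock 22 x 120 mm, 18 mm high, steel blade 200 mm along x; origin under the stock's centre
- alarm_clock: bystander: white alarm clock, 45 x 95 mm, 88 mm high; origin under its centre
Things that resemble listed ones, but are neither listed nor needed, are in the scene too. What is shaped like the new_knob but purple is not meant.

How it is judged:
On the way:
1. the loose knob is picked up and carried clear of the table (height (world z) of new_knob above 0.035 m and contact force between the fingers and new_knob above 2 N and contact force between new_knob and drawer below 0.1 N), for 0.2 s.
At the end, for the whole second after the job is handed in: Through the last second the gripper holds the knob and presses its foot on the drawer's face with 5 to 18 N, centred on the hole within 4 mm each way, axis square to the face within 0.1 rad, knob upright within 0.12 rad and still; bystanders within 30 mm of their start (contact force between new_knob and drawer between 5 and 18 N and y of new_knob_seat in the frame of screw_hole between -0.004 and 0.004 m and z of new_knob_seat in the frame of screw_hole between -0.004 and 0.004 m and x of new_knob_seat in the frame of screw_hole between -0.003 and 0.003 m and x of new_knob in the frame of screw_hole above 0.015 m and angle between the x axis of new_knob and the x axis of drawer, either way round below 0.1 rad and angle between new_knob's own z axis and vertical below 0.12 rad and contact force between the fingers and new_knob above 2 N and linear speed of new_knob below 0.01 m/s and distance of each of old_knob, tape_measure, screwdriver, mug, glue, try_square, alarm_clock from where it was at the start of the episode below 0.03 m); the arm keeps its last pose, push and grip.
It fails at once if the knob is pressed on the drawer with more than 30 N (contact force between new_knob and drawer above 30 N).
It fails at once if a bystander is moved by more than 30 mm (distance of any of old_knob, tape_measure, screwdriver, mug, glue, try_square, alarm_clock from where it was at the start of the episode above 0.03 m).
It also fails if it takes over 48 s, if anything falls off the work surface, if the arm or the gripper's body presses on something with over 40 N, if the wrist force passes 120 N, or if a joint passes its speed limit or range.

## Working session

There is one attempt and no reset: what is moved stays moved. The work goes in short steps, Python scripts to look and compute and a shell command to move; the robot and the scene stay as the last step left them, time stands still between calls to the robot, and variables do not carry over. Pictures are saved under pics/ and viewed, at most 10 in all, crops included, and the job is handed in when it is done.

```bash
mkdir -p pics; ls
python3 - <<'E'
from station import manip, viewer
import cv2
print(manip.sense(), manip.pinch_z)
for n in("scene","top","wrist"):
    c=viewer.calibration(n);print(n,c)
    cv2.imwrite(f"pics/{n}0.png",viewer.snapshot(n))
E
```

```text
pics
{'t': 0.0, 'q': array([-1.36150695e+00,  5.28454169e-01,  1.43394765e+00, -2.84088321e-07,
        1.18138204e+00, -1.78468260e-01]), 'qd': array([-0.00047151, -0.00062531, -0.00159652, -0.00110774, -0.00062002,
        0.00109824]), 'tau': array([-6.96290917e-04, -4.42350662e+01, -1.78028476e+01, -2.93299381e-04,
        8.45925591e-03,  1.36216499e-05]), 'tcp_pos': array([ 0.23621131, -0.5778503 ,  0.23032657]), 'tool_rot': array([ 9.81263701e-01,  1.92666419e-01, -1.70145115e-05, -1.09547024e-03]), 'force': array([0.96948533, 1.00137519, 0.09295896]), 'ft_torque': array([-0.02550207,  0.01119252,  0.01690463]), 'gripper_force': 0.0, 'finger_gap': 1.0003958054933846} 0.0187
scene {'fov_y': 52.5580462572741, 'cx': 260.0585753361254, 'cy': 191.4328803425238, 'T': array([[-0.61871135, -0.56396418,  0.54693753,  1.22136737],
       [ 0.7855631 , -0.45237676,  0.42219176,  0.46586121],
       [ 0.0093208 ,  0.69086878,  0.72292009,  0.89820906],
       [ 0.        ,  0.        ,  0.        ,  1.        ]])}
top {'fov_y': 50.76480584353787, 'cx': 256.4760503651233, 'cy': 194.44884702035404, 'T': array([[ 0.00969467,  0.9833153 , -0.18165085,  0.35616698],
       [-0.9999039 ,  0.01133316,  0.00798417, -0.00697839],
       [ 0.00990964,  0.18155599,  0.98333068,  1.31901137],
       [ 0.        ,  0.        ,  0.        ,  1.        ]])}
wrist {'fov_y': 67.24874684360768, 'cx': 261.25512401011633, 'cy': 192.99853974499908, 'tool_from_camera': array([[-3.20115692e-04,  9.58248340e-01,  2.85937085e-01,
         7.29429974e-02],
       [ 9.99999948e-01,  3.19734727e-04,  4.80189683e-05,
         1.86976769e-04],
       [-4.54099190e-05,  2.85937085e-01, -9.58248392e-01,
        -1.43228402e-01],
       [ 0.00000000e+00,  0.00000000e+00,  0.00000000e+00,
         1.00000000e+00]])}
```

View pics/scene0.png

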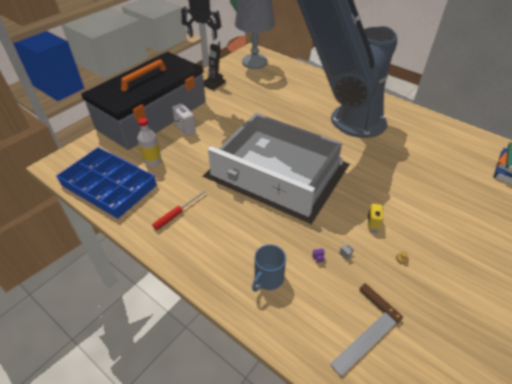

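View pics/top0.png

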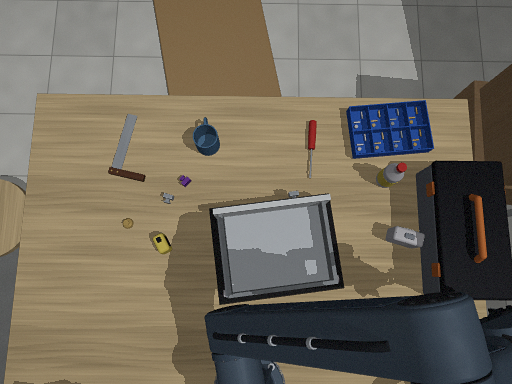

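The scene view shows the drawer with its fitted knob at (232,174) and the pencil cross near (280,189). The loose grey knob is at (347,251), with the purple one at (319,255). In the top view the face looks along +x, the grey knob is at (167,197), purple is at (184,181) and the fitted knob is at (293,193). Next I'll make a coarse estimate and move the wrist camera over the knob.

```bash
cat > h.py <<'E'
import numpy as np,cv2
from station import manip,viewer
from scipy.spatial.transform import Rotation as R
def cam(n,s=None):
    c=viewer.calibration(n); f=192/np.tan(np.radians(c["fov_y"]/2))
    if n=="wrist":
        s=s or manip.sense(); T=np.eye(4); T[:3,:3]=R.from_quat(s["tool_rot"]).as_matrix(); T[:3,3]=s["tcp_pos"]; T=T@c["tool_from_camera"]
    else: T=c["T"]
    return f,c["cx"],c["cy"],np.array(T)
def ray(C,uv):
    f,cx,cy,T=C; d=T[:3,:3]@np.array([(uv[0]-cx)/f,-(uv[1]-cy)/f,-1]); return T[:3,3],d/np.linalg.norm(d)
def plane(C,uv,z):
    o,d=ray(C,uv); return o+d*(z-o[2])/d[2]
def tri(rays):
    A=sum(np.eye(3)-np.outer(d,d) for o,d in rays); b=sum((np.eye(3)-np.outer(d,d))@o for o,d in rays)
    p=np.linalg.solve(A,b); return p,[np.linalg.norm(np.cross(p-o,d)) for o,d in rays]
def proj(C,p):
    f,cx,cy,T=C; q=T[:3,:3].T@(np.array(p)-T[:3,3]); return np.array([cx-f*q[0]/q[2],cy+f*q[1]/q[2]])
E
python3 - <<'E'
from h import *
np.set_printoptions(precision=4,suppress=True)
S,T=cam("scene"),cam("top")
for n,a,b in[("grey",(347,251),(167,197)),("purple",(319,255),(184,181)),("fitted",(232,174),(293,193))]:
    print(n,*tri([ray(S,a),ray(T,b)]))
print("hole",plane(S,(280,189),.068))
print("face top corners",plane(T,(213,211),.113),plane(T,(330,196),.113))
s=manip.sense();print(R.from_quat(s["tool_rot"]).as_matrix())
E
```

```text
grey [0.5841 0.2756 0.0174] [np.float64(0.0016512060151574104), np.float64(0.0016512060151574973)]
purple [0.6396 0.2223 0.0128] [np.float64(0.0005102533279833127), np.float64(0.0005102533279832628)]
fitted [ 0.592  -0.1309  0.0715] [np.float64(0.00099066758500593), np.float64(0.0009906675850060414)]
hole [0.5483 0.0211 0.068 ]
face top corners [0.5269 0.1134 0.113 ] [ 0.5767 -0.2399  0.113 ]
[[ 0.9257  0.3782 -0.0004]
 [ 0.3782 -0.9257  0.0017]
 [ 0.0003 -0.0017 -1.    ]]
```

```bash
python3 -m creep '[{"slide":[2.6,-2.75,0],"angular":[0,0,0],"claw":1},{"slide":[2.6,-2.75,0],"angular":[0,0,0],"claw":1},{"slide":[2.6,-2.75,0],"angular":[0,0,0],"claw":1},{"slide":[2.6,-2.75,0],"angular":[0,0,0],"claw":1},{"slide":[2.6,-2.75,0],"angular":[0,0,0],"claw":1},{"slide":[2.6,-2.75,0],"angular":[0,0,0],"claw":1},{"slide":[2.6,-2.75,0],"angular":[0,0,0],"claw":1},{"slide":[2.6,-2.75,0],"angular":[0,0,0],"claw":1}]' && python3 -m creep '[{"slide":[2.6,-2.75,0],"angular":[0,0,0],"claw":1},{"slide":[2.6,-2.75,0],"angular":[0,0,0],"claw":1},{"slide":[2.6,-2.75,0],"angular":[0,0,0],"claw":1},{"slide":[2.6,-2.75,0],"angular":[0,0,0],"claw":1},{"slide":[2.6,-2.75,0],"angular":[0,0,0],"claw":1},{"slide":[2.6,-2.75,0],"angular":[0,0,0],"claw":1},{"slide":[2.6,-2.75,0],"angular":[0,0,0],"claw":1},{"slide":[2.6,-2.75,0],"angular":[0,0,0],"claw":1}]'
```

```text
t: 0.82
tcp_pos: [0.3459, -0.2944, 0.2312]
tool_rot: [0.981, 0.192, 0.0, -0.0]
force: [0.4, -0.9, -0.5]
finger_gap: 0.999
gripper_force: 0.0
t: 1.48
tcp_pos: [0.4553, -0.012, 0.2313]
tool_rot: [0.981, 0.193, -0.0, 0.0]
force: [1.4, -0.6, 0.9]
finger_gap: 1.0
gripper_force: 0.0
```

```bash
python3 -m creep '[{"slide":[2.6,-2.75,0],"angular":[0,0,0],"claw":1},{"slide":[2.6,-2.75,0],"angular":[0,0,0],"claw":1},{"slide":[2.6,-2.75,0],"angular":[0,0,0],"claw":1},{"slide":[2.6,-2.75,0],"angular":[0,0,0],"claw":1},{"slide":[2.6,-2.75,0],"angular":[0,0,0],"claw":1},{"slide":[2.6,-2.75,0],"angular":[0,0,0],"claw":1},{"slide":[2.0,-2.2,0],"angular":[0,0,0],"claw":1},{"slide":[1,-1,0],"angular":[0,0,0],"claw":1},{"slide":[0,0,0],"angular":[0,0,0],"claw":1},{"slide":[0,0,0],"angular":[0,0,0],"claw":1}]'
python3 - <<'E'
from h import *
s=manip.sense();print(s["tcp_pos"],s["q"],s["force"]);cv2.imwrite("pics/w1.png",viewer.snapshot("wrist"))
E
```

```text
t: 2.32
tcp_pos: [0.5523, 0.2393, 0.2307]
tool_rot: [0.981, 0.194, -0.001, 0.0]
force: [-0.2, -0.6, -0.1]
finger_gap: 1.001
gripper_force: 0.0
[0.5522894  0.23926919 0.2306913 ] [ 2.23562480e-01  4.97417797e-01  1.49225587e+00 -4.81344491e-04
  1.15328133e+00  1.40494288e+00] [-0.2469026  -0.62784456 -0.065845  ]
```

View pics/w1.png

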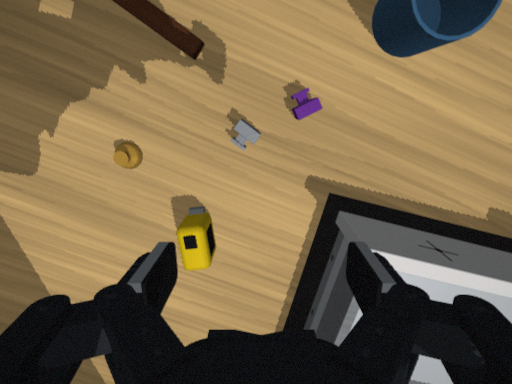

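The wrist view shows the grey knob with its head at (246,131) and foot at (239,143), pointing about -8° in the world. Purple is at (305,104). The drawer face and cross are visible at (438,250). I'll align and come closer.

```bash
python3 -m creep '[{"slide":[0.45,-0.95,2],"angular":[0,0,0],"claw":1},{"slide":[0.45,-0.95,2],"angular":[0,0,0],"claw":1},{"slide":[0.45,-0.95,2],"angular":[0,0,0],"claw":1},{"slide":[0.45,-0.95,2],"angular":[0,0,0],"claw":1},{"slide":[0,0,0],"angular":[0,0,0.106],"claw":1},{"slide":[0,0,0],"angular":[0,0,0.106],"claw":1},{"slide":[0,0,0],"angular":[0,0,0.106],"claw":1},{"slide":[0,0,0],"angular":[0,0,0.106],"claw":1},{"slide":[0,0,0],"angular":[0,0,0.106],"claw":1},{"slide":[0,0,0],"angular":[0,0,0],"claw":1}]'
python3 - <<'E'
from h import *
s=manip.sense();im=viewer.snapshot("wrist");cv2.imwrite("pics/w2.png",im)
import pickle;pickle.dump(s,open("w2.pkl","wb"));print(s["tcp_pos"],s["q"],proj(cam("wrist",s),(0.584,.276,.015)))
E
```

```text
t: 3.2
tcp_pos: [0.5548, 0.279, 0.1514]
tool_rot: [0.997, -0.073, -0.0, 0.0]
force: [-0.2, 0.7, 0.2]
finger_gap: 1.001
gripper_force: 0.0
[0.55475384 0.27900207 0.15139569] [ 2.86414214e-01  6.18026980e-01  1.51498666e+00 -3.56413589e-04
  1.00963044e+00  2.00334067e+00] [259.75091096 153.63409397]
```

View pics/w2.png

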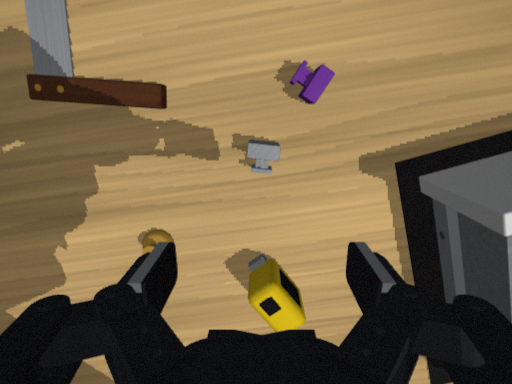

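The knob is now nearly aligned with the tool: head at (264,149), foot at (262,169). Next I'll segment it in both wrist views for pose and height.

Run:
```python
from h import *
import pickle
np.set_printoptions(precision=4,suppress=True)
s2=pickle.load(open("w2.pkl","rb"))
s1=dict(tcp_pos=np.array([.55229,.23927,.23069]),tool_rot=R.from_matrix([[np.cos(a:=.3893),np.sin(a),0],[np.sin(a),-np.cos(a),0],[0,0,-1]]).as_quat())
s1["tool_rot"]=np.array([.981,.194,-.001,0])/np.linalg.norm([.981,.194,.001])
out=[]
for n,s,c in[("w1",s1,(244,134)),("w2",s2,(264,156))]:
    im=cv2.imread(f"pics/{n}.png");hsv=cv2.cvtColor(im,cv2.COLOR_BGR2HSV)
    x0,y0=c[0]-28,c[1]-28
    sub=hsv[y0:y0+56,x0:x0+56]
    m=((sub[...,1]<75)&(sub[...,2]>85)).astype(np.uint8)
    k,l,st,ce=cv2.connectedComponentsWithStats(m);i=1+st[1:,4].argmax();m=(l==i)
    v=sub[...,2][m];print(n,st[i],ce[i]+[x0,y0],np.percentile(v,[5,25,50,75,95]))
    if n=="w2":
        for r in range(56): 
            if m[r].any():print(r+y0,''.join('%4d'%q if mm else '   .' for q,mm in zip(sub[r,8:48,2],m[r,8:48])))
    cv2.imwrite(f"pics/{n}c.png",cv2.resize(im[y0:y0+56,x0:x0+56],None,fx=8,fy=8,interpolation=0))
```

```text
w1 [ 14  13  31  32 479] [244.2985 134.4927] [107.  136.  142.  145.  148.1]
w2 [ 10  14  35  32 740] [262.4392 156.0392] [105.   139.75 145.   148.   152.  ]
142    .   .   .   .  90   .   .   .   .   .   .   .   .   .   .   .   .   .   .   .   .   .   .   .   .   .   .   .   .   .   .   .   .   .   .   .   .   .   .   .
143    .   .   .   . 105 124 117 113 105 106 108 101  96  94   .   .   .   .   .   .   .   .   .   .   .   .   .   .   .   .   .   .   .   .   .   .   .   .   .   .
144    .   .   . 106 121 147 143 143 141 140 142 140 138 132 121 120 116 112 111 110 104  99  93   .   .   .   .   .   .   .   .   .   .   .   .   .   .   .   .   .
145    .   .   . 101 126 146 144 143 146 146 146 150 145 145 145 146 143 145 143 140 140 139 134 126 126 120 114 111 104 102  99  97  89   .   .  92   .   .   .   .
146    .   .   . 101 129 142 145 143 144 146 150 148 145 143 146 148 148 149 148 145 147 148 148 150 150 146 146 144 142 140 141 135 133 127 125 119 136   .   .   .
147    .   .   .  98 132 142 143 146 149 147 149 145 142 145 148 148 146 145 146 147 148 149 149 149 149 148 147 147
[... 3638 characters left out ...]
   .   .   .   .   .   .   .   .   .   .
170    .   .   .   .   .   .   . 135 139 143 141 145 141 141 140 141 143 143 143 144 139 138 131 137 137 129 125 129   .   .   .   .   .   .   .   .   .   .   .   .
171    .   .   .   .   .   .   . 138 140 142 145 145 143 139 139 139 142 144 143 143 141 141 145 147 148 146 147 150   .   .   .   .   .   .   .   .   .   .   .   .
172    .   .   .   .   .   .   .   . 168 163 163 156 157 152 145 144 141 144 144 145 141 139 142 148 148 148 145 152   .   .   .   .   .   .   .   .   .   .   .   .
173    .   .   .   .   .   .   .   .   .   .   .   .   .   .   .   . 168 169 167 164 164 155 161 160 152 148 150 161   .   .   .   .   .   .   .   .   .   .   .   .
```

Run:
```python
from h import *
import pickle
np.set_printoptions(precision=4,suppress=True)
s2=pickle.load(open("w2.pkl","rb"));C2=cam("wrist",s2)
s1=dict(tcp_pos=np.array([.55229,.23927,.23069]),tool_rot=np.array([.981,.194,-.001,0])/np.linalg.norm([.981,.194,.001]));C1=cam("wrist",s1)
p,e=tri([ray(C1,(244.3,134.5)),ray(C2,(262.44,156.04))]);print("silhouette centroid",p,e)
c=np.array([plane(C2,u,.030) for u in[(247.8,142.6),(280.3,146.2),(278.8,160.6),(247,157.2)]]);print(c)
print("sizes",[np.linalg.norm(c[i]-c[(i+1)%4]) for i in range(4)])
ctr=c.mean(0);v=(c[0]-c[1])+(c[3]-c[2]);yaw=np.arctan2(-v[0],v[1])
h=np.array([np.cos(yaw),np.sin(yaw)])
print("head centre",ctr,"yaw deg",np.degrees(yaw))
foot=np.array([plane(C2,u,.025) for u in[(251,172),(271,174)]]).mean(0);print("foot back dist",(foot[:2]-ctr[:2])@h)
t=np.degrees(np.arctan2(*(R.from_quat(s2["tool_rot"]).as_matrix()[[1,0],0])));print("tool yaw",t, "tcp",s2["tcp_pos"])
# needed in tool axes after turn
tt=np.array([-np.sin(yaw),np.cos(yaw)])
d=ctr[:2]-s2["tcp_pos"][:2];print("turn tool z rad",-np.radians(np.degrees(yaw)-t),"slide x,y cm",100*d@h,-100*d@tt)
# face hole estimates
for k in range(2): pass
print(plane(C1,(438,250),.068))
```

```text
silhouette centroid [0.5821 0.2736 0.0201] [np.float64(1.3003903425749187e-05), np.float64(1.3003903425867326e-05)]
[[0.5978 0.2849 0.03  ]
 [0.5903 0.256  0.03  ]
 [0.5773 0.2591 0.03  ]
 [0.5848 0.2877 0.03  ]]
sizes [np.float64(0.02978394243451038), np.float64(0.013315542643580145), np.float64(0.02955427379304471), np.float64(0.013387850710686617)]
head centre [0.5876 0.2719 0.03  ] yaw deg -14.604174071543424
foot back dist -0.02122426489671095
tool yaw -8.361780178606294 tcp [0.5548 0.279  0.1514]
turn tool z rad 0.10895032663813932 slide x,y cm 3.353463808779274 -0.14319201827543326
[0.5494 0.0134 0.068 ]
```

Sizes agree: head 29.7 x 13.4 mm, and foot 21 mm behind the head centre. Turn, move over, and descend.

```bash
python3 -m creep '[{"slide":[0,0,0],"angular":[0,0,0.109],"claw":0.65},{"slide":[1.1,-0.05,0],"angular":[0,0,0],"claw":0.65},{"slide":[1.15,-0.05,0],"angular":[0,0,0],"claw":0.65},{"slide":[1.1,-0.05,0],"angular":[0,0,0],"claw":0.65},{"slide":[0,0,2.5],"angular":[0,0,0],"claw":0.65},{"slide":[0,0,2.5],"angular":[0,0,0],"claw":0.65},{"slide":[0,0,2.5],"angular":[0,0,0],"claw":0.65},{"slide":[0,0,1.2],"angular":[0,0,0],"claw":0.65},{"slide":[0,0,0],"angular":[0,0,0],"claw":0.65}]'
python3 - <<'E'
from h import *
s=manip.sense();im=viewer.snapshot("wrist");cv2.imwrite("pics/w3.png",im)
C=cam("wrist",s);print(s["tcp_pos"],R.from_quat(s["tool_rot"]).as_matrix(),proj(C,(.5876,.2719,.03)))
E
```

```text
t: 4.0
tcp_pos: [0.5866, 0.2728, 0.0609]
tool_rot: [0.992, -0.125, -0.003, 0.001]
force: [-0.5, 0.9, -0.1]
finger_gap: 0.83
gripper_force: 0.0
[0.58663025 0.27276899 0.06090732] [[ 0.96877065 -0.24788777 -0.00592236]
 [-0.24790176 -0.9687836  -0.00174534]
 [-0.00530483  0.003159   -0.99998094]] [262.01434356 222.14872631]
```

View pics/w3.png

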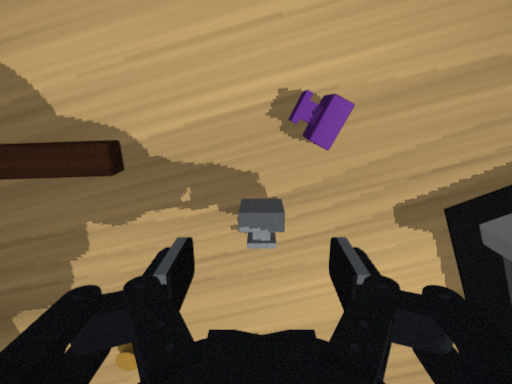

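The knob is centred between the fingers at column 261, as predicted, and well aligned. I'll descend and grip.

```bash
python3 -m creep '[{"slide":[0.05,0.05,2],"angular":[0,0,0],"claw":0.4},{"slide":[0,0,2],"angular":[0,0,0],"claw":0.4},{"slide":[0,0,1.3],"angular":[0,0,0],"claw":0.3},{"slide":[0,0,0.45],"angular":[0,0,0],"claw":0.3},{"slide":[0,0,0],"angular":[0,0,0],"claw":-0.3},{"slide":[0,0,0],"angular":[0,0,0],"claw":-1},{"slide":[0,0,0],"angular":[0,0,0],"claw":-1},{"slide":[0,0,0],"angular":[0,0,0],"claw":-1},{"slide":[0,0,0],"angular":[0,0,0],"claw":-1},{"slide":[0,0,0],"angular":[0,0,0],"claw":-1}]' 80
```

```text
t: 4.88
tcp_pos: [0.5893, 0.2736, 0.0082]
tool_rot: [0.992, -0.125, 0.001, -0.0]
force: [0.1, 0.1, 5.8]
finger_gap: 0.33
gripper_force: 79.5
```

```bash
python3 -m creep '[{"slide":[0,0,-1],"angular":[0,0,0],"claw":-1},{"slide":[0,0,-2.5],"angular":[0,0,0],"claw":-1},{"slide":[0,0,-3],"angular":[0,0,0],"claw":-1},{"slide":[0,0,-3],"angular":[0,0,0],"claw":-1},{"slide":[0,0,-3],"angular":[0,0,0],"claw":-1},{"slide":[0,0,-1.5],"angular":[0,0,0],"claw":-1},{"slide":[0,0,0],"angular":[0,0,0],"claw":-1},{"slide":[0,0,0],"angular":[0,0,0],"claw":-1},{"slide":[0,0,0],"angular":[0,0,0],"claw":-1}]'
python3 - <<'E'
from h import *
s=manip.sense();im=viewer.snapshot("wrist");cv2.imwrite("pics/w4.png",im)
a=cv2.resize(im[150:300,170:370],None,fx=2.5,fy=2.5,interpolation=cv2.INTER_CUBIC)
C1=cam("wrist",s);print(s["tcp_pos"],R.from_quat(s["tool_rot"]).as_matrix())
w=cv2.imread("pics/w1.png")[185:300,310:512]
b=cv2.resize(w,(500,285),interpolation=cv2.INTER_CUBIC)
cv2.imwrite("pics/c4.png",np.vstack([cv2.resize(a,(500,310)),b]))
E
```

```text
t: 5.63
tcp_pos: [0.5869, 0.2729, 0.1455]
tool_rot: [0.992, -0.125, -0.001, 0.001]
force: [-0.5, -0.8, -1.2]
finger_gap: 0.329
gripper_force: 79.0
[0.58693379 0.27292395 0.14553116] [[ 9.68617923e-01 -2.48537156e-01 -2.93285894e-03]
 [-2.48540478e-01 -9.68621161e-01 -8.23035560e-04]
 [-2.63627432e-03  1.52614116e-03 -9.99995360e-01]]
```

View pics/c4.png

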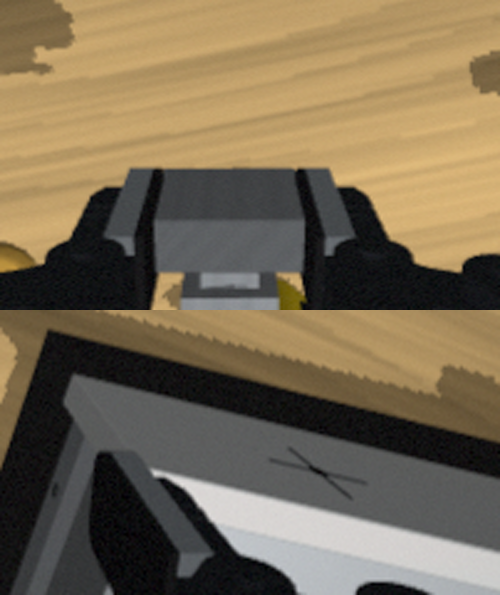

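The knob is gripped and level. The lower crop shows the cross centre on the face, near w1 pixel (438,250). I'll carry it to in front of the face and pitch the tool to see the hole.

```bash
python3 -m creep '[{"slide":[0.6,1.1,-0.95],"angular":[0,0,0],"claw":-1},{"slide":[1.2,2.2,-0.95],"angular":[0,0,0],"claw":-1},{"slide":[1.2,2.2,-0.95],"angular":[0,0,0],"claw":-1},{"slide":[1.2,2.2,-0.95],"angular":[0,0,0],"claw":-1},{"slide":[1.2,2.2,-0.95],"angular":[0,0,0],"claw":-1},{"slide":[1.2,2.2,-0.95],"angular":[0,0,0],"claw":-1},{"slide":[1.2,2.2,-0.95],"angular":[0,0,0],"claw":-1},{"slide":[1.2,2.2,-0.95],"angular":[0,0,0],"claw":-1},{"slide":[1.2,2.2,-0.95],"angular":[0,0,0],"claw":-1},{"slide":[1.2,2.2,-0.95],"angular":[0,0,0],"claw":-1}]' && python3 -m creep '[{"slide":[0.6,1.1,0],"angular":[0,0,0],"claw":-1},{"slide":[0,0,0],"angular":[0,0,-0.098],"claw":-1},{"slide":[0,0,0],"angular":[0,0,-0.098],"claw":-1},{"slide":[0,0,0],"angular":[0,0,-0.098],"claw":-1},{"slide":[0,0,0],"angular":[0,0,-0.098],"claw":-1},{"slide":[0,0,0],"angular":[0,-0.117,0],"claw":-1},{"slide":[0,0,0],"angular":[0,-0.117,0],"claw":-1},{"slide":[0,0,0],"angular":[0,-0.117,0],"claw":-1},{"slide":[0,0,0],"angular":[0,0,0],"claw":-1},{"slide":[0,0,0],"angular":[0,0,0],"claw":-1}]'
python3 - <<'E'
from h import *
import pickle
s=manip.sense();im=viewer.snapshot("wrist");cv2.imwrite("pics/w5.png",im);pickle.dump(s,open("w5.pkl","wb"))
C=cam("wrist",s);print(s["tcp_pos"],s["q"],proj(C,(.549,.017,.068)))
E
```

```text
t: 6.52
tcp_pos: [0.6463, 0.0402, 0.2413]
tool_rot: [0.992, -0.126, -0.001, 0.0]
force: [0.1, -0.1, -0.8]
finger_gap: 0.333
gripper_force: 79.0
t: 7.35
tcp_pos: [0.6497, 0.0305, 0.2386]
tool_rot: [0.982, 0.07, -0.176, 0.012]
force: [-0.1, 0.1, -1.3]
finger_gap: 0.332
gripper_force: 79.0
[0.64971362 0.03054315 0.23856728] [-0.08861823  0.72154801  1.07472906 -0.07841575  1.69058552  1.34489101] [260.7415927  199.17544073]
```

View pics/w5.png

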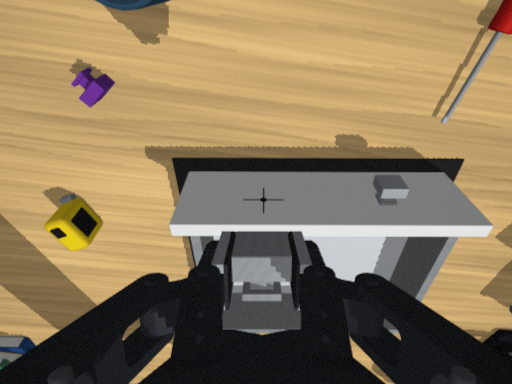

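The view shows the hole cross at (263,200), the fitted knob at (390,187), and the board's top outer edge at about row 226. The held knob is at the bottom. I'll take two more views with sideways baselines.

```bash
python3 -m creep '[{"slide":[0,-2,0],"angular":[0,0,0],"claw":-1},{"slide":[0,-3,0],"angular":[0,0,0],"claw":-1},{"slide":[0,-2,0],"angular":[0,0,0],"claw":-1},{"slide":[0,0,0],"angular":[0,0,0],"claw":-1},{"slide":[0,0,0],"angular":[0,0,0],"claw":-1},{"slide":[0,0,0],"angular":[0,0,0],"claw":-1}]'
python3 - <<'E'
from h import *
import pickle
s=manip.sense();im=viewer.snapshot("wrist");cv2.imwrite("pics/w6.png",im);pickle.dump(s,open("w6.pkl","wb"));print(s["qd"])
E
python3 -m creep '[{"slide":[0,2,0],"angular":[0,0,0],"claw":-1},{"slide":[0,3.5,0],"angular":[0,0,0],"claw":-1},{"slide":[0,3.5,0],"angular":[0,0,0],"claw":-1},{"slide":[0,3.5,0],"angular":[0,0,0],"claw":-1},{"slide":[0,1.5,0],"angular":[0,0,0],"claw":-1},{"slide":[0,0,0],"angular":[0,0,0],"claw":-1},{"slide":[0,0,0],"angular":[0,0,0],"claw":-1},{"slide":[0,0,0],"angular":[0,0,0],"claw":-1}]'
python3 - <<'E'
from h import *
import pickle
np.set_printoptions(precision=4,suppress=True)
s=manip.sense();im=viewer.snapshot("wrist");cv2.imwrite("pics/w7.png",im);pickle.dump(s,open("w7.pkl","wb"));print(s["qd"])
rays=[];g0=np.array([.549,.017,.068])
for n in(5,6,7):
    s=pickle.load(open(f"w{n}.pkl","rb"));C=cam("wrist",s);im=cv2.imread(f"pics/w{n}.png");g=cv2.cvtColor(im,cv2.COLOR_BGR2GRAY)
    p=proj(C,g0).round().astype(int);x0,y0=p-14
    sub=g[y0:y0+28,x0:x0+28];m=(sub<90).astype(np.uint8)
    # hole: centroid of the blob left after opening off the thin lines
    o=cv2.morphologyEx(m,cv2.MORPH_OPEN,np.ones((2,2),np.uint8));k,l,st,ce=cv2.connectedComponentsWithStats(m);i=1+st[1:,4].argmax()
    k2,l2,st2,ce2=cv2.connectedComponentsWithStats(o)
    print(n,s["tcp_pos"],p,"cross",ce[i]+[x0,y0],st[i],"blobs",[(c+[x0,y0],a[4]) for c,a in zip(ce2[1:],st2[1:])])
    # white top edge band & face/top boundary along sampled columns
    E=[]
    for c in range(185,480,3):
        col=g[:,c].astype(int);
        ys=[y for y in range(p[1]+12,p[1]+50) if col[y+1]-col[y-1]>45]
        if ys:E.append((c,ys[0]))
    E=np.array(E);print(len(E),E[::8].tolist())
E
```

```text
t: 7.9
tcp_pos: [0.6395, 0.0991, 0.2428]
tool_rot: [0.982, 0.069, -0.173, 0.013]
force: [0.4, 0.1, -0.3]
finger_gap: 0.332
gripper_force: 79.1
[-0.01642663  0.01091371 -0.01151619  0.00227715  0.00583412  0.00241939]
t: 8.62
tcp_pos: [0.6593, -0.0384, 0.2418]
tool_rot: [0.982, 0.069, -0.174, 0.012]
force: [-0.6, -0.6, -0.4]
finger_gap: 0.331
gripper_force: 79.1
[ 0.0257 -0.0022  0.0013 -0.004  -0.0006 -0.0024]
5 [0.6497 0.0305 0.2386] [261 199] cross [262.1571 199.5   ] [ 0  3 28 25 70] blobs [(array([264.0345, 200.4138]), np.int32(29))]
99 [[185, 224], [209, 224], [233, 224], [257, 224], [281, 224], [305, 224], [329, 224], [353, 224], [377, 224], [401, 224], [425, 224], [449, 224], [473, 224]]
6 [0.6395 0.0991 0.2428] [316 197] cross [318.1333 197.6333] [ 0  3 28 25 90] blobs [(array([317.5, 189. ]), np.int32(6)), (array([318.5, 193. ]), np.int32(6)), (array([320.3125, 200.75  ]), np.int32(48)), (array([328. , 198.5]), np.int32(6))]
84 [[221, 220], [254, 221], [278, 221], [302, 221], [326, 221], [350, 221], [374, 221], [398, 221], [422, 221], [446, 221], [470, 221]]
7 [ 0.6593 -0.0384  0.2418] [205 198] cross [205.825 198.35 ] [ 0  3 28 24 80] blobs [(array([209.5, 191.5]), np.int32(4)), (array([207.875 , 198.4062]), np.int32(32)), (array([206.5, 204. ]), np.int32(6)), (array([205.5, 208. ]), np.int32(6))]
88 [[185, 222], [209, 222], [233, 222], [257, 222], [281, 222], [305, 222], [329, 222], [353, 222], [377, 222], [401, 222], [425, 222]]
```

```bash
cat > m.py <<'E'
from h import *
import pickle
np.set_printoptions(precision=4,suppress=True)
def measure(ns,g0=np.array([.549,.017,.068])):
    rays=[];L=[];Rr=[]
    for n in ns:
        s=pickle.load(open(f"w{n}.pkl","rb"));C=cam("wrist",s);g=cv2.cvtColor(cv2.imread(f"pics/w{n}.png"),cv2.COLOR_BGR2GRAY).astype(float)
        c=proj(C,g0)
        for r in(9,6,5,5,5):
            yy,xx=np.mgrid[:384,:512];w=np.clip(110-g,0,None)*(((xx-c[0])**2+(yy-c[1])**2)<r*r);c=np.array([(w*xx).sum(),(w*yy).sum()])/w.sum()
        e=[]
        for x in range(190,440):
            col=g[:,x];y0=int(c[1])+14;d=np.diff(col[y0:y0+20]);i=d.argmax()
            if 0<i<18 and d[i]>25:
                a,b,q=d[i-1:i+2];e.append((x,y0+i+.5+.5*(a-q)/(a-2*b+q)))
        e=np.array(e);k=np.polyfit(e[:,0],e[:,1],1);ok=abs(np.polyval(k,e[:,0])-e[:,1])<.7;k=np.polyfit(*e[ok].T,1)
        a,b=[plane(C,(x,np.polyval(k,x)),.113) for x in(200,430)];v=a-b;yaw=np.degrees(np.arctan2(-v[0],v[1]))
        rot=R.from_quat(s["tool_rot"]).as_matrix();h=plane(C,c,.068)
        print(n,"hole px",c,"hole@z.068",h,"edge yaw",yaw,"tool yaw",np.degrees(np.arctan2(-rot[0,1],rot[1,1]))-0,"tool y",rot[:,1],"edge pt",a)
        nn=np.array([np.cos(np.radians(yaw)),np.sin(np.radians(yaw)),0]);print("   edge n-dist",a@nn,"hole n-dist",h@nn)
        rays.append(ray(C,c))
    if len(rays)>1:print("hole tri",*tri(rays))
E
python3 -c "from m import *;measure([5,6,7])"
```

```text
5 hole px [262.9588 199.3744] hole@z.068 [0.5491 0.0143 0.068 ] edge yaw 7.881175767887657 tool yaw -171.9064956820223 tool y [ 0.1408 -0.99   -0.0013] edge pt [0.5397 0.0835 0.113 ]
   edge n-dist 0.5460909064965505 hole n-dist 0.5458468961122854
6 hole px [318.7449 197.3149] hole@z.068 [0.5496 0.014  0.068 ] edge yaw 7.865241939912331 tool yaw -171.93320626740334 tool y [ 0.1403 -0.9901  0.0008] edge pt [0.5306 0.1525 0.113 ]
   edge n-dist 0.5465007017192867 hole n-dist 0.5463381367820276
7 hole px [206.6669 197.6794] hole@z.068 [0.5496 0.0145 0.068 ] edge yaw 7.899369884206968 tool yaw -171.95564809220565 tool y [ 0.1399 -0.9902 -0.0012] edge pt [0.5496 0.0151 0.113 ]
   edge n-dist 0.5464834245784933 hole n-dist 0.5464232612699153
hole tri [0.5504 0.0144 0.0692] [np.float64(0.0002736548896690485), np.float64(8.551391527369388e-05), np.float64(0.00018826124371903763)]
```

Run:
```python
from h import *
np.set_printoptions(precision=4,suppress=True)
c=viewer.calibration("wrist");C=(192/np.tan(np.radians(c["fov_y"]/2)),c["cx"],c["cy"],np.array(c["tool_from_camera"]))
for f in("w4","w5","w6"):
    g=cv2.cvtColor(cv2.imread(f"pics/{f}.png"),cv2.COLOR_BGR2GRAY).astype(float)
    p=g[215:310,252:272].mean(1);d=np.diff(p)
    print(f,[(215+i+.5,round(d[i])) for i in range(1,len(d)-1) if abs(d[i])>6 and abs(d[i])>=abs(d[i-1]) and abs(d[i])>=abs(d[i+1])])
    for rr in((236,250),(260,276)):
        q=g[rr[0]:rr[1],200:325].mean(0);d=np.diff(q);print("  rows",rr,[(200+i+.5,round(d[i])) for i in range(1,len(d)-1) if abs(d[i])>14 and abs(d[i])>=abs(d[i-1]) and abs(d[i])>=abs(d[i+1])])
for r,z in((231.8,.0082),(256.5,-.0218),(280.6,-.0218)):
    print(r,z,plane(C,(262,r),z))
for u in(232,291.6): print(plane(C,(u,256.5),-.0218))
```

```text
w4 [(231.5, -48), (255.5, 12), (281.5, 24), (288.5, -29), (293.5, 47), (300.5, -22)]
  rows (236, 250) [(205.5, -25), (219.5, -15), (228.5, -18), (233.5, 19), (288.5, -19), (294.5, 19), (303.5, 14), (317.5, 23)]
  rows (260, 276) [(223.5, -36), (231.5, 43), (291.5, -61), (299.5, 31), (303.5, -16)]
w5 [(224.5, 52), (231.5, -80), (256.5, 29), (283.5, -14), (289.5, -21), (293.5, 45), (300.5, -36)]
  rows (236, 250) [(213.5, 19), (219.5, -24), (228.5, -18), (233.5, 18), (288.5, -19), (294.5, 18), (303.5, 18), (317.5, 28)]
  rows (260, 276) [(219.5, 21), (223.5, -47), (231.5, 66), (270.5, -14), (291.5, -65), (299.5, 32), (303.5, -16)]
w6 [(221.5, 47), (231.5, -76), (256.5, 27), (284.5, -14), (289.5, -19), (293.5, 42), (300.5, -27)]
  rows (236, 250) [(205.5, -25), (219.5, -17), (227.5, -16), (233.5, 19), (288.5, -18), (293.5, 17), (303.5, 17), (317.5, 26)]
  rows (260, 276) [(219.5, 22), (223.5, -46), (231.5, 63), (291.5, -66), (299.5, 32), (303.5, -16)]
231.8 0.0082 [0.0044 0.0005 0.0082]
256.5 -0.0218 [ 0.0053  0.0004 -0.0218]
280.6 -0.0218 [-0.0077  0.0004 -0.0218]
[ 0.0053 -0.0137 -0.0218]
[ 0.0053  0.0144 -0.0218]
```

Knob in hand: head centre at tool x ≈ -1.5 mm, y ≈ 0.3 mm, upright. I'll pitch back to vertical and move sideways in front of the hole.

```bash
python3 -m creep '[{"slide":[0,-2,0],"angular":[0,0,0],"claw":-1},{"slide":[0,-3,0],"angular":[0,0,0],"claw":-1},{"slide":[0,-1.75,0],"angular":[0,0,0],"claw":-1},{"slide":[0,0,0],"angular":[0,0.117,0],"claw":-1},{"slide":[0,0,0],"angular":[0,0.117,0],"claw":-1},{"slide":[0,0,0],"angular":[0,0.117,0],"claw":-1},{"slide":[0,0,0],"angular":[0,0,0],"claw":-1},{"slide":[0,0,0],"angular":[0,0,0],"claw":-1},{"slide":[0,0,0],"angular":[0,0,0],"claw":-1}]'
cat > go.py <<'E'
from h import *
np.set_printoptions(precision=4,suppress=True)
s=manip.sense();M=R.from_quat(s["tool_rot"]).as_matrix();y=np.radians(7.88);n=np.array([np.cos(y),np.sin(y),0]);t=np.array([-n[1],n[0],0])
H=np.array([.5495,.0143,.068]);p=H+.0227*n+.0003*t+[0,0,-.0068]
d=p-s["tcp_pos"];print("world n,t,z mm to contact",1e3*np.array([d@n,d@t,d[2]]),"tool cm",100*M.T@d,"rotvec err tool",(R.from_matrix(M).inv()*R.from_matrix(np.c_[n,-t,[0,0,-1]])).as_rotvec())
f=s["force"];print("force n,t,z",f@n,f@t,f[2],"grip",s["gripper_force"],s["t"])
E
python3 go.py
```

```text
t: 9.42
tcp_pos: [0.6515, 0.0284, 0.2427]
tool_rot: [0.997, 0.071, 0.0, 0.0]
force: [1.1, 0.3, -0.0]
finger_gap: 0.334
gripper_force: 79.0
world n,t,z mm to contact [ -80.2384    0.2906 -181.4905] tool cm [-8.0303 -0.075  18.1461] rotvec err tool [ 0.0006 -0.0004  0.0043]
force n,t,z 1.1236705131130138 0.12489508924965426 -0.02730089916153766 grip 79.03825521469116 9.4167
```

```bash
python3 -m creep '[{"slide":[-0.5,0,2.2],"angular":[0,0,0.004],"claw":-1},{"slide":[-0.5,0,2.5],"angular":[0,0,0],"claw":-1},{"slide":[-0.5,-0.05,2.5],"angular":[0,0,0],"claw":-1},{"slide":[-0.5,0,2.5],"angular":[0,0,0],"claw":-1},{"slide":[-0.5,0,2.5],"angular":[0,0,0],"claw":-1},{"slide":[-0.5,0,2.5],"angular":[0,0,0],"claw":-1},{"slide":[-0.5,0,2],"angular":[0,0,0],"claw":-1},{"slide":[-0.5,0,1.4],"angular":[0,0,0],"claw":-1},{"slide":[0,0,0],"angular":[0,0,0],"claw":-1},{"slide":[0,0,0],"angular":[0,0,0],"claw":-1}]'; python3 -m creep '[{"slide":[0,0,0],"angular":[0,0,0],"claw":-1},{"slide":[0,0,0],"angular":[0,0,0],"claw":-1}]'; python3 go.py
python3 - <<'E'
from h import *
a=viewer.snapshot("wrist");b=viewer.snapshot("scene")
cv2.imwrite("pics/n8.png",np.vstack([cv2.resize(a[130:330,130:400],(540,400)),cv2.resize(b[130:230,200:335],(540,200*2))[:200]]))
E
```

```text
t: 10.25
tcp_pos: [0.6119, 0.0229, 0.0596]
tool_rot: [0.998, 0.068, -0.001, -0.0]
force: [-0.1, -0.6, -0.3]
finger_gap: 0.326
gripper_force: 79.0
t: 10.42
tcp_pos: [0.6128, 0.0228, 0.062]
tool_rot: [0.998, 0.068, 0.002, 0.0]
force: [-0.2, 0.2, -0.8]
finger_gap: 0.326
gripper_force: 79.0
world n,t,z mm to contact [-41.1347   0.6031  -0.8155] tool cm [-4.1137 -0.0585  0.0678] rotvec err tool [ 0.001  -0.0033 -0.0005]
force n,t,z -0.13124763876425394 0.2493906787980404 -0.8176676032715571 grip 79.0336561203003 10.4167
```

View pics/n8.png

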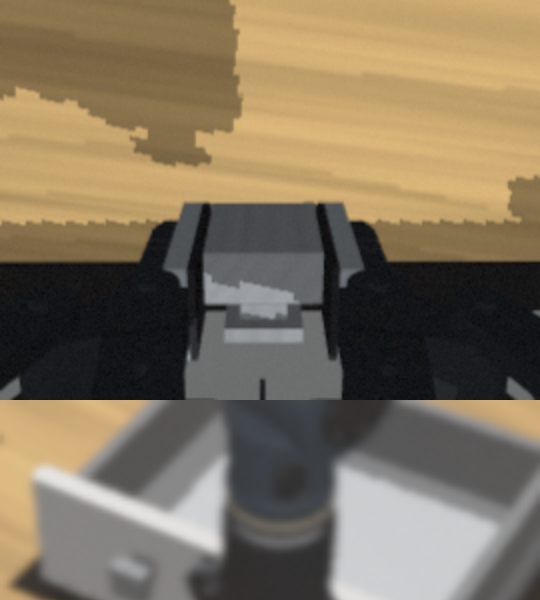

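The wrist view shows the foot centred laterally on the pencil line: foot centre and line are both at about column 263 of the crop. I'll approach.

```bash
python3 -m creep '[{"slide":[-0.9,-0.05,0.05],"angular":[0,0,0],"claw":-1},{"slide":[-1,0,0],"angular":[0,0,0],"claw":-1},{"slide":[-1,0,0],"angular":[0,0,0],"claw":-1},{"slide":[-0.6,0,0],"angular":[0,0,0],"claw":-1},{"slide":[0,0,0],"angular":[0,0,0],"claw":-1},{"slide":[0,0,0],"angular":[0,0,0],"claw":-1},{"slide":[0,0,0],"angular":[0,0,0],"claw":-1},{"slide":[0,0,0],"angular":[0,0,0],"claw":-1}]'; python3 go.py
python3 -m creep '[{"slide":[-0.1,0,0],"angular":[0,0,0],"claw":-1},{"slide":[0,0,0],"angular":[0,0,0],"claw":-1},{"slide":[-0.1,0,0],"angular":[0,0,0],"claw":-1},{"slide":[0,0,0],"angular":[0,0,0],"claw":-1},{"slide":[0,0,0],"angular":[0,0,0],"claw":-1}]'; python3 go.py
```

```text
t: 11.18
tcp_pos: [0.5766, 0.0185, 0.0606]
tool_rot: [0.998, 0.068, 0.001, 0.0]
force: [1.0, 0.6, 0.2]
finger_gap: 0.327
gripper_force: 79.0
world n,t,z mm to contact [-4.7059 -0.171   0.6336] tool cm [-0.4705  0.0175 -0.064 ] rotvec err tool [ 0.0004 -0.0013 -0.0008]
force n,t,z 1.060633152729381 0.4560622956229646 0.2367771638145829 grip 79.0374755859375 11.1833
t: 11.6
tcp_pos: [0.5737, 0.0184, 0.0602]
tool_rot: [0.998, 0.068, -0.0, -0.0]
force: [-0.0, -0.1, -1.4]
finger_gap: 0.333
gripper_force: 79.0
world n,t,z mm to contact [-1.7985 -0.4239  0.9563] tool cm [-0.1798  0.0425 -0.0956] rotvec err tool [-0.0001  0.0002 -0.0008]
force n,t,z -0.0351300407347907 -0.13997591717891322 -1.4462189445753093 grip 79.03801918029785 11.6
```

```bash
python3 -m creep '[{"slide":[-0.1,0.02,-0.05],"angular":[0,0,0],"claw":-1},{"slide":[0,0,0],"angular":[0,0,0],"claw":-1},{"slide":[0,0,0],"angular":[0,0,0],"claw":-1},{"slide":[0,0,0],"angular":[0,0,0],"claw":-1}]'; python3 go.py
python3 -m creep '[{"slide":[-0.1,0,0],"angular":[0,0,0],"claw":-1},{"slide":[0,0,0],"angular":[0,0,0],"claw":-1},{"slide":[0,0,0],"angular":[0,0,0],"claw":-1},{"slide":[0,0,0],"angular":[0,0,0],"claw":-1}]'; python3 go.py
```

```text
t: 11.93
tcp_pos: [0.5728, 0.018, 0.0609]
tool_rot: [0.998, 0.068, 0.0, 0.0]
force: [-0.2, -0.0, -1.2]
finger_gap: 0.327
gripper_force: 79.0
world n,t,z mm to contact [-0.9012 -0.1599  0.3488] tool cm [-0.0901  0.0161 -0.0349] rotvec err tool [ 0.     -0.0001 -0.0008]
force n,t,z -0.1584116296979184 0.0007063554782963735 -1.1605274398732197 grip 79.03720378875732 11.9333
t: 12.27
tcp_pos: [0.5718, 0.0179, 0.0608]
tool_rot: [0.998, 0.068, -0.0, -0.0]
force: [-0.4, -0.0, -0.4]
finger_gap: 0.331
gripper_force: 79.0
world n,t,z mm to contact [ 0.1435 -0.2161  0.3908] tool cm [ 0.0144  0.0216 -0.0391] rotvec err tool [-0.      0.     -0.0007]
force n,t,z -0.4158261456858243 0.007243197579788127 -0.39904886523629945 grip 79.03851985931396 12.2667
```

No contact yet. I'll continue in small steps.

```bash
python3 -m creep '[{"slide":[-0.05,0.02,-0.03],"angular":[0,0,0],"claw":-1},{"slide":[0,0,0],"angular":[0,0,0],"claw":-1},{"slide":[0,0,0],"angular":[0,0,0],"claw":-1},{"slide":[0,0,0],"angular":[0,0,0],"claw":-1}]'; python3 go.py
python3 -m creep '[{"slide":[-0.05,0,0],"angular":[0,0,0],"claw":-1},{"slide":[0,0,0],"angular":[0,0,0],"claw":-1},{"slide":[0,0,0],"angular":[0,0,0],"claw":-1},{"slide":[0,0,0],"angular":[0,0,0],"claw":-1}]'; python3 go.py
```

```text
t: 12.6
tcp_pos: [0.5717, 0.0176, 0.0612]
tool_rot: [0.998, 0.068, 0.0, 0.0]
force: [1.1, 0.7, -1.1]
finger_gap: 0.329
gripper_force: 79.0
world n,t,z mm to contact [0.29   0.0364 0.0097] tool cm [ 0.029  -0.0037 -0.0009] rotvec err tool [ 0.0001 -0.0007 -0.0008]
force n,t,z 1.1598699497689153 0.5354580629085068 -1.1026158850030305 grip 79.03512239456177 12.6
t: 12.93
tcp_pos: [0.5716, 0.0176, 0.0612]
tool_rot: [0.998, 0.068, 0.001, 0.0]
force: [3.4, 1.9, -1.7]
finger_gap: 0.334
gripper_force: 79.0
world n,t,z mm to contact [ 0.3156  0.0659 -0.0344] tool cm [ 0.0316 -0.0066  0.0035] rotvec err tool [ 0.0002 -0.0017 -0.0009]
force n,t,z 3.6745670849838077 1.4250138270058348 -1.6820275005332004 grip 78.95212054252625 12.9333
```

Contact is within 0.3 mm of the prediction, and stiffness is about 5 N/mm. I'll increase the push.

```bash
python3 -m creep '[{"slide":[-0.05,0,0],"angular":[0,0,0],"claw":-1},{"slide":[-0.05,0,0],"angular":[0,0,0],"claw":-1},{"slide":[0,0,0],"angular":[0,0,0],"claw":-1},{"slide":[0,0,0],"angular":[0,0,0],"claw":-1},{"slide":[0,0,0],"angular":[0,0,0],"claw":-1},{"slide":[0,0,0],"angular":[0,0,0],"claw":-1}]'; python3 go.py
```

```text
t: 13.43
tcp_pos: [0.5717, 0.0176, 0.0613]
tool_rot: [0.998, 0.068, 0.002, 0.0]
force: [5.0, 2.2, -3.8]
finger_gap: 0.331
gripper_force: 79.1
world n,t,z mm to contact [ 0.3021  0.1    -0.118 ] tool cm [ 0.0302 -0.01    0.0119] rotvec err tool [ 0.0004 -0.004  -0.0013]
force n,t,z 5.277637860361768 1.519862533009307 -3.79303727773548 grip 79.07084941864014 13.4333
```

```bash
python3 -m creep '[{"slide":[-0.05,0,0],"angular":[0,0,0],"claw":-1},{"slide":[-0.05,0,0],"angular":[0,0,0],"claw":-1},{"slide":[0,0,0],"angular":[0,0,0],"claw":-1},{"slide":[0,0,0],"angular":[0,0,0],"claw":-1},{"slide":[0,0,0],"angular":[0,0,0],"claw":-1},{"slide":[0,0,0],"angular":[0,0,0],"claw":-1}]'; for i in 1 2 3; do python3 go.py; python3 -m creep '[{"slide":[0,0,0],"angular":[0,0,0],"claw":-1},{"slide":[0,0,0],"angular":[0,0,0],"claw":-1}]' >/dev/null; done; python3 go.py
```

```text
t: 13.93
tcp_pos: [0.5717, 0.0176, 0.0614]
tool_rot: [0.998, 0.068, 0.003, 0.0]
force: [7.3, 3.6, -4.4]
finger_gap: 0.33
gripper_force: 79.2
world n,t,z mm to contact [ 0.3115  0.1148 -0.1687] tool cm [ 0.031  -0.0115  0.0171] rotvec err tool [ 0.0006 -0.0061 -0.0016]
force n,t,z 7.696611203787108 2.6108330749491384 -4.406064446350175 grip 79.15463447570801 13.9333
world n,t,z mm to contact [ 0.3037  0.1071 -0.1819] tool cm [ 0.0302 -0.0108  0.0184] rotvec err tool [ 0.0006 -0.0062 -0.0016]
force n,t,z 8.017427473379612 2.8763731373539816 -4.587543778829359 grip 79.15359020233154 14.1
world n,t,z mm to contact [ 0.3117  0.0945 -0.1826] tool cm [ 0.031  -0.0095  0.0184] rotvec err tool [ 0.0006 -0.0062 -0.0016]
force n,t,z 7.581908460259174 1.767169912858287 -4.66252408980628 grip 79.15468454360962 14.2667
world n,t,z mm to contact [ 0.3018  0.1128 -0.1608] tool cm [ 0.0301 -0.0113  0.0163] rotvec err tool [ 0.0006 -0.0061 -0.0016]
force n,t,z 7.514602327141234 2.118425015322948 -4.529822702428344 grip 79.15399074554443 14.4333
```

```bash
python3 -m creep '[{"slide":[-0.04,0.01,0.03],"angular":[0,0,0],"claw":-1},{"slide":[-0.03,0,0.02],"angular":[0,0,0],"claw":-1},{"slide":[0,0,0],"angular":[0,0,0],"claw":-1},{"slide":[0,0,0],"angular":[0,0,0],"claw":-1},{"slide":[0,0,0],"angular":[0,0,0],"claw":-1},{"slide":[0,0,0],"angular":[0,0,0],"claw":-1},{"slide":[0,0,0],"angular":[0,0,0],"claw":-1},{"slide":[0,0,0],"angular":[0,0,0],"claw":-1}]'; python3 go.py;  python3 - <<'E'
from h import *
a=viewer.snapshot("wrist");b=viewer.snapshot("scene")
cv2.imwrite("pics/n9.png",np.vstack([cv2.resize(a[130:330,130:400],(540,400)),cv2.resize(b[130:230,200:335],(540,200*2))[:200]]))
E
```

```text
t: 15.1
tcp_pos: [0.5717, 0.0175, 0.0613]
tool_rot: [0.998, 0.068, 0.004, 0.0]
force: [7.0, 3.8, -2.7]
finger_gap: 0.33
gripper_force: 79.3
world n,t,z mm to contact [ 0.2907  0.1282 -0.1474] tool cm [ 0.0289 -0.0129  0.015 ] rotvec err tool [ 0.0006 -0.0078 -0.0019]
force n,t,z 7.485137505455993 2.7530594906822903 -2.704929598562733 grip 79.33889865875244 15.1
```

View pics/n9.png

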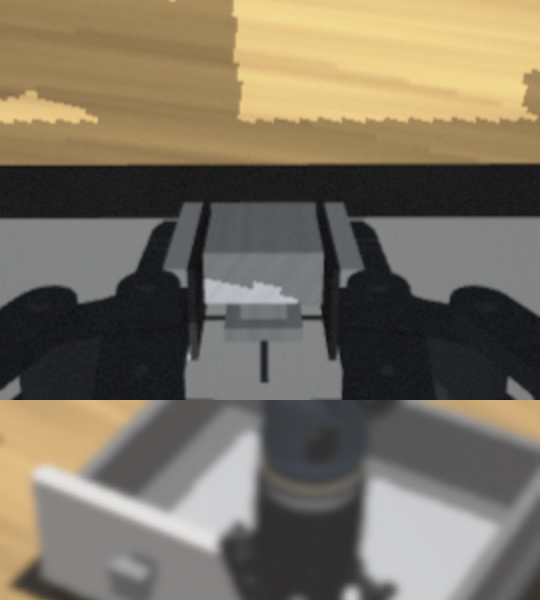

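The foot is flush and centred: foot centre and vertical pencil line are both at column 264, and the horizontal line at row 317 matches the axis height. A small extra push will get to about 10 N.

```bash
python3 -m creep '[{"slide":[-0.05,0.02,0.02],"angular":[0,0,0],"claw":-1},{"slide":[-0.03,0,0],"angular":[0,0,0],"claw":-1},{"slide":[0,0,0],"angular":[0,0,0],"claw":-1},{"slide":[0,0,0],"angular":[0,0,0],"claw":-1},{"slide":[0,0,0],"angular":[0,0,0],"claw":-1},{"slide":[0,0,0],"angular":[0,0,0],"claw":-1},{"slide":[0,0,0],"angular":[0,0,0],"claw":-1},{"slide":[0,0,0],"angular":[0,0,0],"claw":-1}]'; for i in 1 2 3; do python3 go.py; python3 -m creep '[{"slide":[0,0,0],"angular":[0,0,0],"claw":-1},{"slide":[0,0,0],"angular":[0,0,0],"claw":-1},{"slide":[0,0,0],"angular":[0,0,0],"claw":-1},{"slide":[0,0,0],"angular":[0,0,0],"claw":-1}]' >/dev/null; done; python3 go.py
```

```text
t: 15.87
tcp_pos: [0.5717, 0.0175, 0.0614]
tool_rot: [0.998, 0.068, 0.005, -0.0]
force: [7.9, 4.9, -3.3]
finger_gap: 0.33
gripper_force: 79.4
world n,t,z mm to contact [ 0.2591  0.1609 -0.2159] tool cm [ 0.0257 -0.0162  0.0218] rotvec err tool [ 0.0005 -0.0096 -0.0023]
force n,t,z 8.462317295767752 3.7462702792506635 -3.273287740160483 grip 79.44032549858093 15.8667
world n,t,z mm to contact [ 0.2843  0.1695 -0.2083] tool cm [ 0.0282 -0.017   0.0211] rotvec err tool [ 0.0005 -0.0096 -0.0023]
force n,t,z 9.656093810605164 3.8853876787141797 -1.6774223460793642 grip 79.44257855415344 16.2
world n,t,z mm to contact [ 0.2659  0.1715 -0.1979] tool cm [ 0.0264 -0.0172  0.02  ] rotvec err tool [ 0.0005 -0.0096 -0.0023]
force n,t,z 9.101598035006804 4.673184727811579 -3.033110994136594 grip 79.44213151931763 16.5333
world n,t,z mm to contact [ 0.2868  0.1614 -0.1952] tool cm [ 0.0285 -0.0162  0.0198] rotvec err tool [ 0.0005 -0.0096 -0.0023]
force n,t,z 8.921269908935985 4.332357837633295 -2.4389148321547633 grip 79.44241046905518 16.8667
```

Steady at about 9 N normal (roughly 10 N total), with position error about 0.2 mm, upright and gripped. Handing in.

```bash
python3 -c "from station import ticket;print(ticket.sign_off())"
```

```text
the job is handed in; nothing more can be done
None
```

I handed the job in at about 17 s. The matching steel knob is still gripped, upright and pressed flat on the drawer face with a steady push of about 9–10 N. It is centred on the drilled hole to within about 0.5 mm by my measurements, and I touched nothing else; the verdict was not shown to me.

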